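# Draw a two-part carving board together with its cam lock

### The job

Put the two-part wooden carving board together: slide the loose end rail up to the block so that its stud goes into the hole in the block's side, then turn the cam lock's wing clockwise until the rail is drawn snugly tight against the block. Feel for the point where it goes tight and stop there: do not overtighten it or ram the rail. Let go, and leave the jar, the shaker and the candle as they stand.

Things in the scene. Friction and masses are not known exactly. Their poses are not given: they have to be found in the camera images.
- block: wooden block, 140 (x) by 100 (y from -35 to +65) by 40 high, fixed on rubber feet; origin at the underside, z up. Its +y side (y = +65) is the docking face: a hole at x = 0, 20 above the worktop, flared from 24 wide at the face to a throat 12 wide; either side of it a sprung rubber seal strip stands 3 proud and takes 2 N to start and about 7 N to press flush
- dock (a point): centre of the hole's mouth on the block's docking face; axes as the block's (+y points out of the face, towards the rail; z up)
- lock: flat steel rosette of the cam lock, 54 across, 2 high, fixed on the block's top; origin on the cam's axis at the block's top face, 36 behind the docking face. The wing turns with about 0.03 Nm, little more against the seal; once the rail meets the block this rises fast, unevenly: 0.15 to 0.25 Nm above idle is snug, 0.2 rad further is too tight
- cam (a joint): cam angle, rad: 0 with the wing square to the docking face and its pointer nub towards it, growing clockwise from above, -0.35 to 2.6. Below 0.2 its mouth is open to the stud; from about 0.5 its curved slot catches the stud's head and draws it in, 8 mm per rad, from 0.8 on 4 mm per rad. It goes tight somewhere from 1.0 to 2.2 (the stud is screwed out differently each time). It stays where left
- wing (a point): middle of the cam's upright steel wing (48 long, 11 thick, from 2 to 39 above the block's top), on the cam's axis, 66 above the worktop, the height to grip. y runs along the wing to the end with the pointer nub (4 long, 11 across), x across its thickness
- rail: loose wooden end rail, 140 (x) by 36 (y) by 40 high, about 0.3 kg; origin at the centre of its underside, z up. From its -y face, at x = 0 and 20 up, stands a steel stud 5 thick with a T-shaped head 8 wide and 19 high; the stud stands out 27 to 31 in all.
- rail_face (a point): centre of the rail's -y face, 18 in front of the rail's axis, 20 above its underside, where the stud comes out; axes as the rail's
- lug (a point): grip point of the wooden lug on top of the rail's middle: the lug is 14 (x) by 34 (y), from 40 to 75 above the rail's underside; this point is 62 above it; axes as the rail's. Pinch it across x
- salt_shaker: salt shaker, 44 across, 90 high, origin under its centre; a bystander
- spice_jar: spice jar, 45 across, 106 high, origin under its centre; a bystander, on the hob (its glass is 5 above the worktop)
- tea_light: tea light candle, 38 across, 15 high, origin under its centre; a bystander, on the hob (its glass is 5 above the worktop)

How it is judged (in metres and radians):
On the way:
1. the rail has been slid up to the seal, its stud in the hole, with the cam still open (y of rail_face in the frame of dock below 0.006 m and x of rail_face in the frame of dock between -0.008 and 0.008 m and value of joint cam below 0.6 rad), for 0.2 s.
At the end, for the whole second after the job is handed in: The rail lies on the worktop against the block, its face within 1.5 mm of the docking face, centred within 8 mm and square within 0.06 rad, at rest, held by the cam (turned past 0.7 rad) with a pull of at least 12 N on the stud (y of rail_face in the frame of dock below 0.0015 m and x of rail_face in the frame of dock between -0.008 and 0.008 m and height (world z) of rail below 0.004 m and angle between the y axis of rail and the y axis of block, either way round below 0.06 rad and contact force between rail and lock above 12 N and value of joint cam above 0.7 rad and linear speed of rail below 0.01 m/s); the robot touches nothing.
It fails at once if the lock is overtightened: cam and stud press on each other with more than 60 N (contact force between rail and lock above 60 N).
It fails at once if the rail is rammed against the block (more than 60 N) (contact force between rail and block above 60 N).
It fails at once if a bystander (shaker, jar or candle) is moved by more than 2 cm (distance of any of salt_shaker, spice_jar, tea_light from where it was at the start of the episode above 0.02 m).
It also fails if it takes over 72 s, if anything falls off the work surface, if the arm or the gripper's body presses on something with over 40 N, if the wrist force passes 120 N, or if a joint passes its speed limit or range.

### The arm

A 6-joint arm with a two-finger parallel gripper is mounted at the origin on a cart in front of the work surface, level with it; the furniture and walls round the work are solid. World frame = base frame: x ahead of the robot, y to its left, z up, the work surface at z = 0. Lengths are in mm, angles in rad, forces in N, time in s.
With the tool pointing down it reaches from about 275 to 750 mm from the base axis. Payload 10.2 kg.
Tool frame: the origin (TCP) lies between the finger pads; the fingertips stand 17 mm ahead of it and the grasp point (between the pads) lies 2 mm behind it (tips_ahead is the distance from the TCP to the fingertips, in mm); z points along the fingers, y is the line along which they close (so a half turn about z gives the same grasp; the last joint's range is limited). The gripper opens to 85 mm and grips with 20 to 120 N. Pads are 22 mm wide; open, the fingers measure 114 mm over their backs; the gripper's body (76 mm by 85 mm) begins 54 mm behind the grasp point. The pads swing forward as they close: fully open they stand 13 mm farther back than shut.
Start: joints at [1.003, 0.313, 1.498, -0, 1.331, -0.223], TCP at [177.467, 494.102, 248.294] pointing down, gripper open.
Joint ranges: [-2.94, 2.94], [-0.97, 2.17], [0.19, 2.56], [-1.23, 4.37], [0.02, 3.11], [-2.88, 2.88]. Speed limits (rad/s): [2.39, 2.39, 3.01, 3.14, 3.14, 3.14].

### API

Orientations are given as a unit quaternion [w, x, y, z].
In Python, from rig import sense, capture, finish_job, boxes_of, tips_ahead gives the robot as it stands.
- The arm moves only by the tool drive_tool, never from a script. Its argument "commands" is text: rows parted by semicolons, each of 7 numbers parted by spaces: the shift along the world's x, y, z in units of 0.1 m (1.0 is 0.1 m), then the turn, a rotation vector about the world's x, y, z in units of pi/4 rad (1.0 is pi/4 rad), then the opening in per cent of the stroke, from 0 (shut) to 100 (fully open). A call has 1 to 20 rows; each row shifts and turns the commanded pose from where the row before left it; what a row does not reach is not made up. A row lasts 1/12 s, in which the tool goes at most 41.7 mm and 7.16 degrees, less where a joint would pass 70% of its speed; a pose out of reach is approached as far as the arm can. A call with a number of a shift or a turn outside -1 to 1 is refused whole. A call with a gripper value outside its range is refused whole. The fingers move at their own pace and stop on an object; "force" is the grip in N (left out, the last holds). Time passes only in rows, so rows that do not move let the fingers close. It gives the time, the measured TCP pose, the force, the opening and the grip force at its end, in the units of the state.
- sense(): the state, without advancing time (a new reading comes with each control period).
- capture(name): name is "scene" or "side" or "wrist"; returns a dict with "pixels" (384x512x3 uint8, blue, green, red), "fov_y" (degrees; the focal length in pixels is half the picture's height over the tangent of half this angle, whatever the lens; pixels are square), "cx", "cy" (the principal point, pixels), "position" and "attitude" of the camera in the world; the wrist camera has in their place "tool_from_camera" (4x4, takes a point from camera to tool coordinates, whose origin is the TCP and whose axes are the flange's). Camera axes: x right, y down, z forward; pixel columns grow to the right and rows downward; lengths in mm; the calibration is good to about 2 mm. A picture is of the moment at which its call begins: read the wrist's pose just before it. There is no depth.
- finish_job(): hands the job in; it is judged then, once.
Trained networks look in a picture, given as the dict that the camera call returned (one of the last four; its "shot" number tells which), for a name from the list of things; names that differ only in an ending like _2 or _b are one class to them, and where a whole thing is asked for, a point or a joint stands for the part that bears it (a point fixed in the world has none). Each returns a list of dicts, best first, with "confidence" (0 to 1); they miss things now and then, are a little off and sometimes report something else, mostly with a low value. They report only what shows in the picture. A call takes as long as a camera call.
- boxes_of(picture, name): "position" ([column, row] in pixels, amid what is visible of it).
The state is a dict: "time_s": time; "joints": joint angles; "dq": joint speeds; "tau": joint torques, N m; "eef_pos": TCP position; "ee_rot": TCP orientation; "force": force on the tool from outside, world axes, zero at the start; "wrist_torque": the same for the moment, N m; "grip_width": opening from 0.0 (shut) to 1.0 (fully open); "grip_force": force on a finger pad.
Only numpy, scipy, OpenCV 4.12 (cv2) and the standard library are available. Lean on these libraries where they do the work, as an engineer would, in place of code of your own. Each camera call takes 0.05 s, during which the arm holds its last target. There are 200 camera calls.

## Working session

There is one attempt and no reset: what is moved stays moved. The work goes in short steps, Python scripts to look and compute and a tool call to move; the robot and the scene stay as the last step left them, time stands still between calls to the robot, and variables do not carry over. Pictures are saved under pics/ and viewed, at most 10 in all, crops included, and the job is handed in when it is done.

Besides the shell and the picture viewer there is one more tool, called after ">>>" in YAML: its name, and indented under it one key for each argument. drive_tool: Moves the arm, as the interface text tells. Shifts and turns lie within -1 to 1; 1 stands for 0.1 m of shift or pi/4 rad of turn. Its arguments: {"type":"object","properties":{"commands":{"type":"string"},"force":{"type":"number"}},"required":["commands"]}

```bash
ls; mkdir -p pics; cat > h.py <<'E'
import numpy as np, cv2
from scipy.spatial.transform import Rotation as R
from rig import sense, capture, finish_job, boxes_of, tips_ahead
def q2m(q): return R.from_quat([q[1],q[2],q[3],q[0]]).as_matrix()
def cam(name):
    s=sense(); p=capture(name)
    f=p["pixels"].shape[0]/2/np.tan(np.radians(p["fov_y"])/2)
    if name=="wrist":
        T=np.array(p["tool_from_camera"]); M=q2m(s["ee_rot"])
        Rm=M@T[:3,:3]; o=M@T[:3,3]+np.array(s["eef_pos"])
    else:
        a=np.array(p["attitude"]); Rm=q2m(a) if a.size==4 else a.reshape(3,3); o=np.array(p["position"])
    return p,f,Rm,o
def ray(c,u,v):
    p,f,Rm,o=c; return o,Rm@np.array([(u-p["cx"])/f,(v-p["cy"])/f,1.])
def at_z(c,u,v,z):
    o,d=ray(c,u,v); return o+d*(z-o[2])/d[2]
def proj(c,X):
    p,f,Rm,o=c; q=Rm.T@(np.array(X)-o); return q[:2]/q[2]*f+[p["cx"],p["cy"]]
E
python3 - <<'E'
from h import *
cs={n:cam(n) for n in("scene","side","wrist")}
Z=dict(block=20,lock=42,wing=66,rail=20,lug=62,salt_shaker=45,spice_jar=58,tea_light=12)
for n,c in cs.items():
    cv2.imwrite(f"pics/{n}0.png",c[0]["pixels"]); print(n,c[3].round(),c[1])
    for k,z in Z.items():
        for b in boxes_of(c[0],k)[:2]:
            print(k,np.round(b["position"]),round(b["confidence"],2),at_z(c,*b["position"],z).round())
im=[c[0]["pixels"] for c in cs.values()]
cv2.imwrite("pics/all0.png",np.vstack([np.hstack(im[:2])]))
s=sense(); print(s)
E
```

```text
pics
scene [  75. -200.  795.] 361.6453794914764
block [334. 254.] 0.77 [ 512. -203.   20.]
lock [328. 239.] 0.9 [ 531. -180.   42.]
lock [330. 237.] 0.61 [ 537. -181.   42.]
wing [330. 235.] 0.85 [ 527. -180.   66.]
rail [288. 229.] 0.61 [534. -79.  20.]
lug [284. 224.] 0.74 [517. -72.  62.]
salt_shaker [349. 186.] 0.55 [ 704. -184.   45.]
spice_jar [215. 166.] 0.87 [622. 166.  58.]
tea_light [191. 214.] 0.48 [484. 170.  12.]
side [ 198.  323. 1029.] 453.3107441870579
block [338. 184.] 0.9 [ 513. -202.   20.]
block [229. 280.] 0.47 [490. 170.  20.]
lock [334. 178.] 0.59 [ 526. -193.   42.]
lock [340. 186.] 0.4 [ 500. -189.   42.]
wing [331. 178.] 0.48 [ 523. -177.   66.]
wing [230. 279.] 0.34 [476. 173.  66.]
rail [299. 200.] 0.71 [542. -92.  20.]
lug [295. 202.] 0.96 [532. -65.  62.]
salt_shaker [284. 134.] 0.72 [ 708. -185.   45.]
spice_jar [196. 234.] 0.62 [614. 166.  58.]
tea_light [233. 280.] 0.78 [485. 162.  12.]
wrist [111. 517. 373.] 291.92824772711316
{'time_s': 1.35, 'joints': array([ 1.00258540e+00,  3.12923916e-01,  1.49770598e+00,  5.98570344e-06,
        1.33099725e+00, -2.23391430e-01]), 'dq': array([ 0.00084348,  0.00139009, -0.0004218 , -0.00038493, -0.00077213,
        0.00080887]), 'tau': array([-8.11357804e-04, -4.12178600e+01, -2.59880966e+01, -2.72137040e-04,
        7.58429796e-04,  9.10869460e-06]), 'eef_pos': array([177.47318101, 494.09960227, 248.27967613]), 'ee_rot': array([-9.33238255e-06,  1.71557567e-01,  9.85174097e-01, -1.47937030e-05]), 'force': array([0.30143672, 0.25591268, 0.49241079]), 'wrist_torque': array([-0.0162445 , -0.05664545, -0.02330896]), 'grip_force': 0.0, 'grip_width': 0.9983621688954742}
```

```bash
python3 - <<'E'
import cv2,numpy as np
a=cv2.imread("pics/scene0.png")[150:300,180:400]; b=cv2.imread("pics/side0.png")[110:260,230:400]
a=cv2.resize(a,None,fx=2.0,fy=2.0,interpolation=cv2.INTER_CUBIC);b=cv2.resize(b,None,fx=2.0,fy=2.0,interpolation=cv2.INTER_CUBIC)
cv2.imwrite("pics/crop0.png",np.hstack([a,b]))
E
```

```text
(no output)
```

View pics/crop0.png

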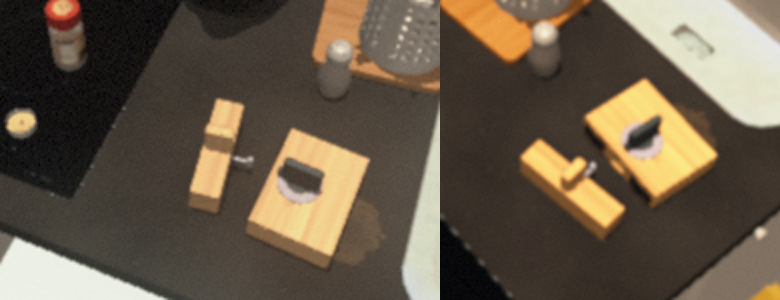

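>>> drive_tool:
  commands: "0.2 -0.33 0.025 0 0 0 100;0.2 -0.33 0.025 0 0 0 100;0.2 -0.33 0.025 0 0 0 100;0.2 -0.33 0.025 0 0 0 100;0.2 -0.33 0.025 0 0 0 100;0.2 -0.33 0.025 0 0 0 100;0.2 -0.33 0.025 0 0 0 100;0.2 -0.33 0.025 0 0 0 100;0.2 -0.33 0.025 0 0 0 100;0.2 -0.33 0.025 0 0 0 100;0.2 -0.33 0.025 0 0 0 100;0.2 -0.33 0.025 0 0 0 100;0.2 -0.33 0.025 0 0 0 100;0.2 -0.33 0.025 0 0 0 100;0.2 -0.33 0.025 0 0 0 100;0.2 -0.33 0.025 0 0 0 100;0.2 -0.33 0.025 0 0 0 100;0.2 -0.33 0.025 0 0 0 100;0.2 -0.33 0 0 0 0 100;0 0 0 0 0 0 100"

```text
time_s: 3.02
eef_pos: [559.1, -138.2, 291.7]
ee_rot: [-0.0, 0.174, 0.985, -0.0]
force: [-0.4, 0.7, -1.4]
grip_width: 1.0
grip_force: 0.0
```

```bash
python3 - <<'E'
from h import *
c=cam("wrist"); s=sense(); print(s["eef_pos"],s["time_s"],c[3],c[2][:,2])
np.savez("w1.npz",px=c[0]["pixels"],f=c[1],R=c[2],o=c[3],cx=c[0]["cx"],cy=c[0]["cy"])
for k,z in dict(block=20,lock=42,wing=66,rail=20,lug=62).items():
    for b in boxes_of(c[0],k)[:1]: print(k,np.round(b["position"]),round(b["confidence"],2),at_z(c,*b["position"],z).round())
cv2.imwrite("pics/w1.png",cv2.resize(c[0]["pixels"],(800,600)))
E
```

```text
[ 558.11871548 -135.49944528  291.93704309] 3.0667 [ 492.77681272 -114.73354482  416.80720399] [ 0.25892009 -0.09614051 -0.96110218]
block [188. 150.] 0.89 [ 516. -214.   20.]
lock [208. 150.] 0.69 [ 524. -185.   42.]
wing [204. 154.] 0.86 [ 525. -187.   66.]
rail [288. 132.] 0.57 [540. -79.  20.]
```

View pics/w1.png

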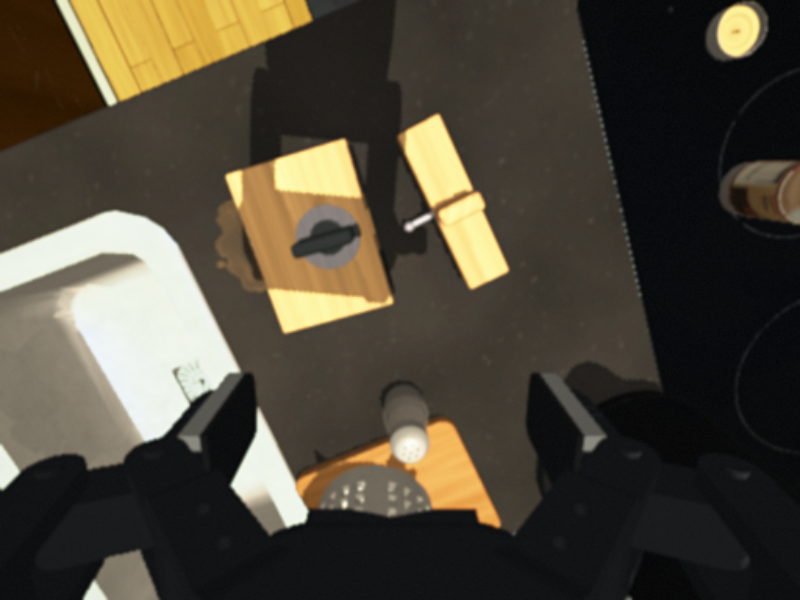

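```bash
cat >> h.py <<'E'
from scipy.optimize import least_squares
BL=np.array([[-70,65,40],[70,65,40],[70,-35,40],[-70,-35,40]],float)
RL=np.array([[-70,18,40],[70,18,40],[70,-18,40],[-70,-18,40]],float)
def place(P,p): c,s=np.cos(p[2]),np.sin(p[2]); return np.c_[c*P[:,0]-s*P[:,1]+p[0], s*P[:,0]+c*P[:,1]+p[1], P[:,2]]
def fit(c,P,uv,p0):
    uv=np.array(uv,float)
    f=lambda p: (np.array([proj(c,X) for X in place(P,p)])-uv).ravel()
    r=least_squares(f,p0,loss="soft_l1",x_scale=[1,1,.01]); return r.x,f(r.x).reshape(-1,2)
def corners(c,uv,w=4):
    g=cv2.cvtColor(c[0]["pixels"],cv2.COLOR_BGR2GRAY)
    q=np.array(uv,np.float32).reshape(-1,1,2)
    return cv2.cornerSubPix(g,q.copy(),(w,w),(-1,-1),(3,30,.01)).reshape(-1,2)
E
python3 - <<'E'
from h import *
c=cam("wrist"); print(sense()["eef_pos"],c[3])
# image: block +y right
b0=np.array([[346,139],[392,302],[286,332],[227,174]])*.64
r0=np.array([[438,114],[508,270],[470,289],[398,135]])*.64
for n,P,u in(("block",BL,b0),("rail",RL,r0)):
    print([at_z(c,*x,40).round() for x in u])
    u2=corners(c,u); print((u2-u).round(1).tolist())
    w=np.array([at_z(c,*x,40) for x in u2]); d=w[1]-w[0]
    for uu in(u,u2):
        x,r=fit(c,P,uu,[w[:,0].mean(),w[:,1].mean(),np.arctan2(d[1],d[0])]); print(n,x.round(3),r.round(1).tolist())
print("stud",at_z(c,408*.64,226*.64,20))
print("lugtop",[at_z(c,a*.64,b*.64,75).round() for a,b in((437,208),(480,192),(485,205),(442,224))])
cv2.imwrite("pics/w2.png",cv2.resize(c[0]["pixels"][60:220,130:340],None,fx=3.7,fy=3.7,interpolation=cv2.INTER_CUBIC))
E
```

```text
[ 557.22555343 -131.89215447  293.84649994] [ 490.48790943 -108.83208552  418.83719322]
[array([ 459., -136.,   40.]), array([ 597., -147.,   40.]), array([ 591., -244.,   40.]), array([ 452., -235.,   40.])]
[[0.0, -0.0], [-3.7, 2.0], [-0.0, -0.0], [-0.0, 0.0]]
block [ 5.23798e+02 -2.05167e+02 -6.90000e-02] [[-0.1, -0.4], [1.2, 0.5], [-0.7, 0.1], [-0.1, 0.0]]
block [ 5.23956e+02 -2.06025e+02 -8.10000e-02] [[0.1, 0.4], [3.9, -0.5], [-1.8, 0.2], [-0.2, -0.1]]
[array([466., -62.,  40.]), array([603., -44.,  40.]), array([609., -79.,  40.]), array([470., -96.,  40.])]
[[0.0, -0.0], [-0.0, 0.0], [-0.0, 0.0], [0.0, 0.0]]
rail [ 5.37011e+02 -7.04530e+01  1.24000e-01] [[0.3, -0.7], [0.4, 0.5], [-0.1, 0.1], [-0.7, 0.1]]
rail [ 5.37011e+02 -7.04530e+01  1.24000e-01] [[0.3, -0.7], [0.4, 0.5], [-0.1, 0.1], [-0.7, 0.1]]
stud [ 542.25666428 -112.16918954   20.        ]
lugtop [array([530., -87.,  75.]), array([529., -54.,  75.]), array([540., -53.,  75.]), array([542., -87.,  75.])]
```

View pics/w2.png

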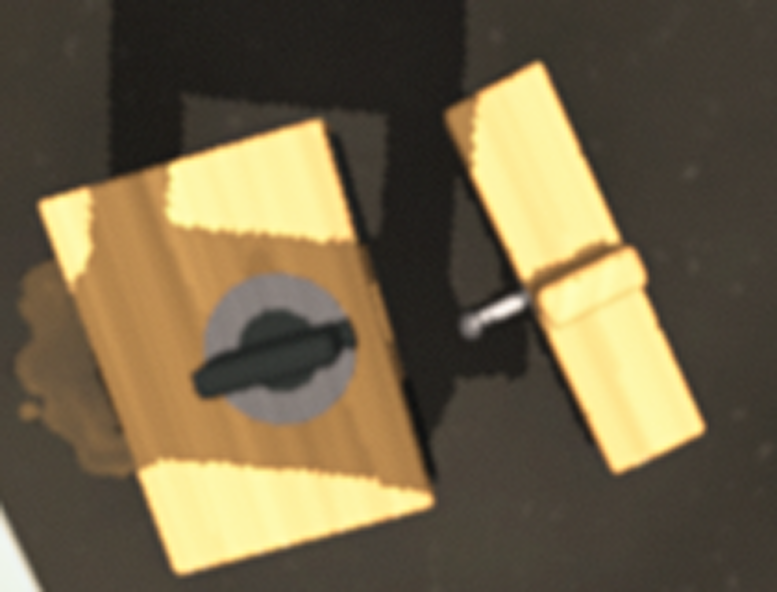

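```bash
python3 - <<'E'
from h import *
c=cam("wrist"); s=sense();print(s["eef_pos"],s["ee_rot"],s["joints"].round(3),s["time_s"],c[3])
# previous image pose
d=np.array([490.48790943,-108.83208552,418.83719322]); c2=(c[0],c[1],c[2],d)
t=lambda L: np.array(L)/3.7+[130,60]-[.37,.37]
b=t([[323,119],[434,502],[178,575],[39,203]]); r=t([[541,62],[705,430],[617,474],[445,113]])
for n,P,u,p0 in(("block",BL,b,[524,-205,-.07]),("rail",RL,r,[537,-70,.12])):
    x,e=fit(c2,P,u,p0); print(n,x.round(3),e.round(1).tolist())
    if n=="block": print("dock",place(np.array([[0,65,20.],[0,29,40]]),x))
print("stud",at_z(c2,*t([470,326]),25))
print("lugtop",[at_z(c2,*x,75).round(1) for x in t([[536,287],[632,247],[647,280],[553,326]])])
print("wing ends top",[at_z(c2,*x,79).round(1) for x in t([[203,390],[196,372],[340,320],[345,350]])])
c=cam("wrist");s=sense();print(s["eef_pos"],c[3])
E
```

```text
[ 557.26177177 -131.9767256   293.80281614] [ 3.17759166e-04  1.70963148e-01  9.85277370e-01 -6.94984567e-05] [-0.437  0.393  1.268  0.     1.48  -1.664] 3.4167 [ 490.52002027 -108.89777815  418.88143661]
block [ 5.24975e+02 -2.12480e+02 -7.10000e-02] [[-0.6, -0.2], [0.4, 1.0], [0.0, -0.2], [0.2, -0.3]]
dock [[ 529.58221254 -147.64378915   20.        ]
 [ 527.03060337 -183.55324878   40.        ]]
rail [ 5.39021e+02 -7.73150e+01  1.22000e-01] [[0.1, -0.5], [0.7, 0.5], [-0.2, 0.3], [-0.5, -0.2]]
stud [ 543.58185323 -119.21115994   25.        ]
lugtop [array([532.3, -94.3,  75. ]), array([530.7, -62.2,  75. ]), array([542. , -60.8,  75. ]), array([545.7, -93.1,  75. ])]
wing ends top [array([ 526.8, -204.8,   79. ]), array([ 520.7, -204.6,   79. ]), array([ 520.8, -155.6,   79. ]), array([ 530.1, -157.5,   79. ])]
[ 557.31278444 -132.14281068  293.72411628] [ 490.56605193 -108.98213214  418.84287539]
```

>>> drive_tool:
  commands: "-0.021 0.06 -0.156 0 0 -0.156 100;-0.021 0.06 -0.156 0 0 -0.156 100;-0.021 0.06 -0.156 0 0 -0.156 100;-0.021 0.06 -0.156 0 0 -0.156 100;-0.021 0.06 -0.156 0 0 -0.156 100;-0.021 0.06 -0.156 0 0 -0.156 100;-0.021 0.06 -0.156 0 0 -0.156 100;-0.021 0.06 -0.156 0 0 -0.156 100;-0.021 0.06 -0.156 0 0 -0.156 100;0 0 0 0 0 0 100;0 0 0 0 0 0 100;0 0 0 0 0 0 100"

```text
time_s: 4.47
eef_pos: [539.1, -79.2, 154.1]
ee_rot: [0.001, 0.661, 0.751, 0.0]
force: [0.5, 0.1, -0.5]
grip_width: 1.0
grip_force: 0.0
```

```bash
python3 - <<'E'
from h import *
c=cam("wrist"); s=sense();print(s["eef_pos"],s["ee_rot"],s["joints"].round(3),s["time_s"],c[3])
np.savez("w3.npz",f=c[1],R=c[2],o=c[3])
im=c[0]["pixels"].copy()
for P,p in((BL,[525,-212.5,-.071]),(RL,[539,-77.3,.122])):
    uv=np.array([proj(c,X) for X in place(P,p)]); print(uv.round().tolist())
    cv2.polylines(im,[uv.round().astype(int)],True,(0,255,0),1)
cv2.imwrite("pics/w3.png",cv2.resize(im,(800,600)))
E
```

```text
[539.15853586 -79.2896361  154.14485675] [1.01416356e-03 6.61104142e-01 7.50293389e-01 3.39945870e-04] [-0.361  0.445  1.566 -0.     1.128 -0.487] 4.5167 [529.59764536 -10.02900738 279.08572639]
[[155.0, 248.0], [305.0, 274.0], [281.0, 359.0], [144.0, 337.0]]
[[167.0, 168.0], [335.0, 169.0], [332.0, 209.0], [170.0, 209.0]]
```

View pics/w3.png

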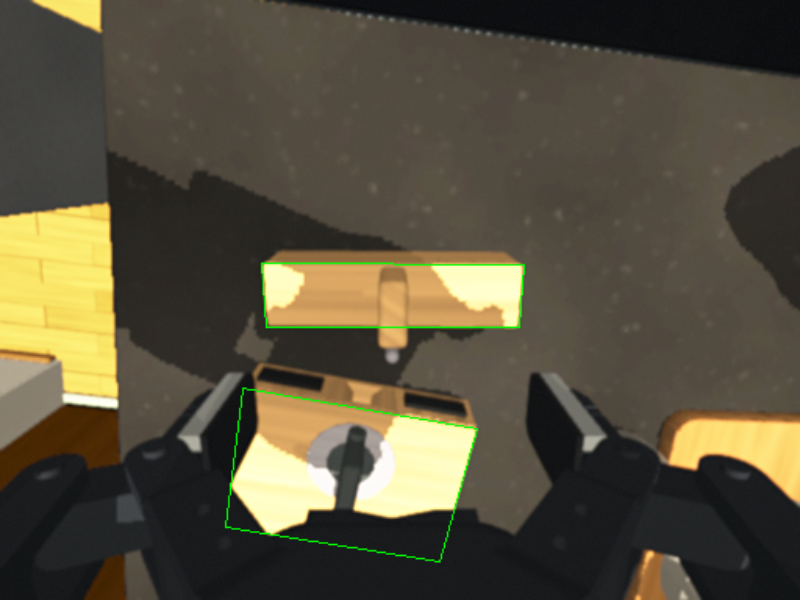

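>>> drive_tool:
  commands: "-0.006 0.018 -0.15 0 0 0 100;0 0 -0.2 0 0 0 100;0 0 -0.2 0 0 0 100;0 0 -0.2 0 0 0 100;0 0 -0.12 0 0 0 100;0 0 -0.06 0 0 0 80;0 0 0 0 0 0 60;0 0 0 0 0 0 30;0 0 0 0 0 0 15;0 0 0 0 0 0 0;0 0 0 0 0 0 0;0 0 0 0 0 0 0;0 0 0 0 0 0 0;0 0 0 0 0 0 0"
  force: 40

```text
time_s: 5.68
eef_pos: [538.6, -77.3, 60.9]
ee_rot: [0.001, 0.662, 0.749, 0.0]
force: [0.0, -0.0, 5.4]
grip_width: 0.157
grip_force: 40.6
```

```bash
python3 - <<'E'
from h import *
s=sense();print(s["eef_pos"],s["ee_rot"],s["force"],s["wrist_torque"],s["time_s"],s["grip_width"],s["grip_force"])
E
```

```text
[538.55768498 -77.26407484  60.86449419] [8.97369040e-04 6.62116779e-01 7.49400059e-01 3.42577072e-04] [ 0.03447194 -0.03850331  5.43580112] [ 0.03990739  0.13061774 -0.03892203] 5.6833 0.15669000257044535 40.64727187156677
```

>>> drive_tool:
  commands: "-0.015 -0.03 0.004 0 0 -0.125 0;-0.015 -0.03 0 0 0 -0.125 0;-0.018 -0.035 0 0 0 0 0;0 -0.03 0 0 0 0 0;0 0 0 0 0 0 0;0 0 0 0 0 0 0"

```text
time_s: 6.18
eef_pos: [533.4, -89.9, 60.9]
ee_rot: [0.0, 0.731, 0.682, 0.0]
force: [-0.4, 0.8, 5.2]
grip_width: 0.157
grip_force: 40.5
```

```bash
python3 - <<'E'
from h import *
s=sense();c=cam("wrist");print(s["eef_pos"],s["ee_rot"],s["force"],s["wrist_torque"],s["time_s"],s["grip_width"],s["grip_force"])
q=s["ee_rot"]; yaw=2*np.arctan2(q[2],q[1])-np.pi/2; print("yaw",yaw)
im=c[0]["pixels"].copy()
for P,p in((BL,[525,-212.5,-.071]),(RL,[s["eef_pos"][0],s["eef_pos"][1],yaw])):
    uv=np.array([proj(c,X) for X in place(P,p)]); print(uv.round().tolist())
    cv2.polylines(im,[uv.round().astype(int)],True,(0,255,0),1)
cv2.imwrite("pics/w4.png",cv2.resize(im[150:384,90:370],None,fx=2.5,fy=2.5,interpolation=cv2.INTER_CUBIC))
E
```

```text
[533.39931381 -89.94749211  60.85349771] [4.70723264e-04 7.31381458e-01 6.81968420e-01 1.23201851e-04] [-0.39854567  0.79942719  5.22547347] [0.01813975 0.0049734  0.00650667] 6.1833 0.15692485807778092 40.545085072517395
yaw -0.06989482382221723
[[135.0, 327.0], [368.0, 327.0], [352.0, 446.0], [151.0, 446.0]]
[[119.0, 208.0], [383.0, 208.0], [375.0, 268.0], [127.0, 268.0]]
```

View pics/w4.png

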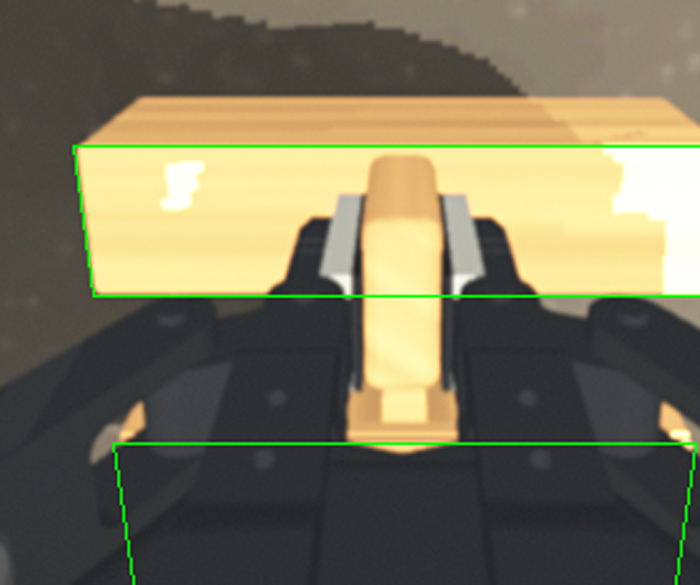

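>>> drive_tool:
  commands: "-0.004 -0.05 0.003 0 0 0 0;-0.004 -0.05 0 0 0 0 0;-0.004 -0.05 0 0 0 0 0;-0.004 -0.05 0 0 0 0 0;-0.004 -0.05 0 0 0 0 0;-0.002 -0.04 0 0 0 0 0;-0.001 -0.02 0 0 0 0 0;0 0 0 0 0 0 0;0 0 0 0 0 0 0"

```text
time_s: 6.98
eef_pos: [531.1, -120.1, 61.3]
ee_rot: [-0.0, 0.732, 0.682, 0.001]
force: [0.0, 7.1, 9.1]
grip_width: 0.16
grip_force: 43.7
```

```bash
python3 - <<'E'
from h import *
s=sense();c=cam("side");print(s["eef_pos"],s["ee_rot"],s["force"],s["wrist_torque"],s["time_s"])
q=s["ee_rot"]; yaw=2*np.arctan2(q[2],q[1])-np.pi/2; print("yaw",yaw)
im=c[0]["pixels"].copy(); u=proj(c,[530,-145,40]).round().astype(int); print(u)
cv2.imwrite("pics/s5.png",cv2.resize(im[u[1]-50:u[1]+50,u[0]-65:u[0]+65],None,fx=6,fy=6,interpolation=cv2.INTER_CUBIC))
E
```

```text
[ 531.07414465 -120.0704376    61.25488524] [-2.88123613e-04  7.31722538e-01  6.81602191e-01  7.06007047e-04] [0.03179551 7.14396471 9.13473441] [ 1.37990536 -0.09905632 -0.054583  ] 6.9833
yaw -0.07089574192761616
[318 188]
```

View pics/s5.png

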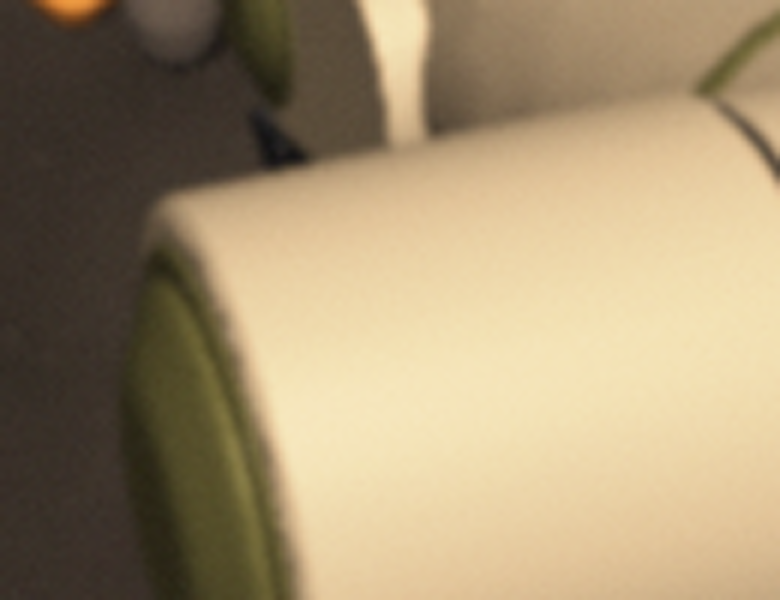

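```bash
python3 - <<'E'
from h import *
c=cam("wrist"); s=sense(); im=c[0]["pixels"]
a=cv2.imread("pics/w3.png")[350:530,220:490]
a=cv2.resize(a,(400,267),interpolation=cv2.INTER_CUBIC)
b=cv2.resize(im[200:384,150:350],(400,368),interpolation=cv2.INTER_CUBIC)
cv2.imwrite("pics/m6.png",np.vstack([a[:230],b]))
print(proj(c,[529.58,-147.64,20]),proj(c,[529.58,-147.64,40]),proj(c,[527,-183.5,79]),proj(c,place(np.array([[0,-18,40.]]),[531.07,-120.07,-.071])[0]))
w=np.load("w3.npz"); c3=(c[0],float(w["f"]),w["R"],w["o"])
print([ (proj(c3,[529.58,-147.64,z])/.64).round() for z in(20,40)])
E
```

```text
[251.78320347 264.64284145] [251.94285239 282.74987985] [252.19443178 395.35785881] [251.13473865 267.88855545]
[array([363., 392.]), array([361., 408.])]
```

View pics/m6.png

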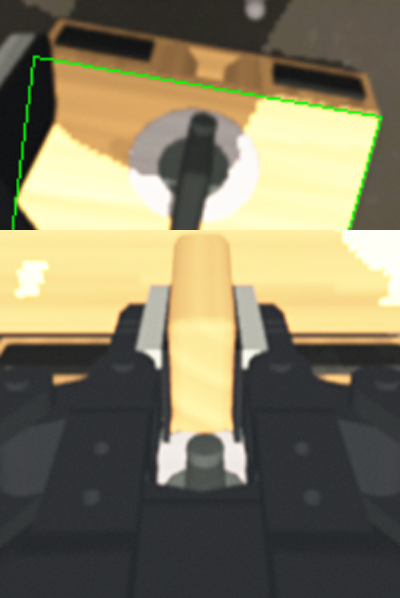

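>>> drive_tool:
  commands: "0.004 0.05 0 0 0 0 0;0.004 0.05 0 0 0 0 0;0 0 0 0 0 0 0;0 0 0 0 0 0 40;0 0 0 0 0 0 40;0 0 0 0 0 0 40;0 0 0 0 0 0 40;0 0 0 0 0 0 40"

```text
time_s: 7.75
eef_pos: [531.5, -110.7, 60.4]
ee_rot: [-0.0, 0.732, 0.681, -0.0]
force: [-0.5, 0.4, 0.1]
grip_width: 0.4
grip_force: 0.0
```

```bash
python3 - <<'E'
from h import *
s=sense();c=cam("wrist");print(s["eef_pos"],s["force"],s["wrist_torque"],s["time_s"],s["grip_width"])
q=s["ee_rot"]; yaw=2*np.arctan2(q[2],q[1])-np.pi/2; print("yaw",yaw)
np.savez("w7.npz",px=c[0]["pixels"],f=c[1],R=c[2],o=c[3],e=s["eef_pos"],yaw=yaw)
im=c[0]["pixels"].copy()
for P,p in((BL,[525,-212.5,-.071]),(RL,[s["eef_pos"][0],s["eef_pos"][1],yaw])):
    uv=np.array([proj(c,X) for X in place(P,p)]); print(uv.round().tolist())
    cv2.polylines(im,[uv.round().astype(int)],True,(0,255,0),1)
cv2.imwrite("pics/w7.png",cv2.resize(im[150:384,90:400],None,fx=2.5,fy=2.5,interpolation=cv2.INTER_CUBIC))
E
```

```text
[ 531.52075613 -110.65069025   60.39254924] [-0.54216789  0.35302771  0.10313111] [3.54328306e-02 2.92641837e-02 3.47146196e-05] 7.75 0.4002224909105042
yaw -0.07279363756053292
[[132.0, 298.0], [373.0, 298.0], [356.0, 425.0], [149.0, 425.0]]
[[119.0, 208.0], [384.0, 208.0], [376.0, 269.0], [127.0, 269.0]]
```

View pics/w7.png

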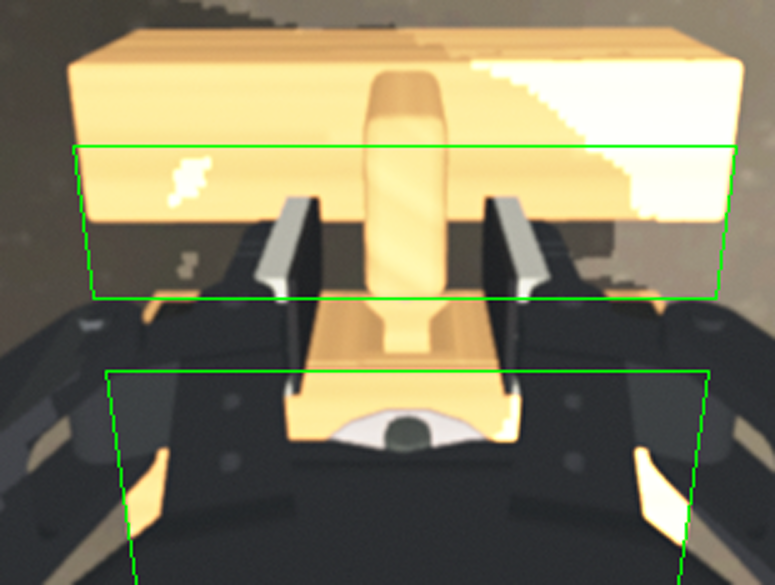

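```bash
python3 - <<'E'
from h import *
w=np.load("w7.npz"); c=({"cx":capture("wrist")["cx"],"cy":192-.0},float(w["f"]),w["R"],w["o"])
c[0]["cy"]=191.5 if abs(c[0]["cx"]-255.5)<.1 else 192
u=np.array([[68,65],[743,60],[727,217],[88,220]])/2.5+[90,150]
x,e=fit(c,RL,u,[530,-95,-.07]); print(x,e.round(1).tolist())
d=x[:2]-[529.58,-147.64]; y=np.array([.071,.9975]); print("gap",d@y-18,"lat",d@[.9975,-.071])
print("lug top corners",[at_z(c,a/2.5+90,b/2.5+150,75).round(1) for a,b in((366,116),(446,116),(442,296),(368,296))])
E
```

```text
[ 5.33625186e+02 -9.18521150e+01 -6.54781726e-02] [[-1.9, -0.7], [2.7, -0.6], [0.8, 1.4], [-0.9, 1.9]]
gap 37.935623538782735 lat 0.07413352170960344
lug top corners [array([528.2, -74.5,  75. ]), array([540.9, -75.4,  75. ]), array([ 538.4, -107.4,   75. ]), array([ 525.8, -106.5,   75. ])]
```

>>> drive_tool:
  commands: "0.009 0.095 0.01 0 0 0 40;0.009 0.095 0.01 0 0 0 40;0 0 0 0 0 0 30;0 0 0 0 0 0 0;0 0 0 0 0 0 0;0 0 0 0 0 0 0;0 0 0 0 0 0 0;0 0 0 0 0 0 0;0 0 0.01 0 0 0 0;0 0 0 0 0 0 0;0 0 0 0 0 0 0"
  force: 110

```text
time_s: 8.77
eef_pos: [533.2, -91.7, 63.2]
ee_rot: [-0.0, 0.733, 0.681, -0.0]
force: [0.9, -1.1, -3.1]
grip_width: 0.142
grip_force: 107.2
```

```bash
python3 - <<'E'
from h import *
s=sense();c=cam("wrist");print(s["eef_pos"],s["ee_rot"],s["force"],s["wrist_torque"],s["time_s"],s["grip_width"])
cv2.imwrite("pics/w8.png",c[0]["pixels"])
np.savez("w8.npz",f=c[1],R=c[2],o=c[3],cx=c[0]["cx"],cy=c[0]["cy"])
g=cv2.cvtColor(c[0]["pixels"],cv2.COLOR_BGR2GRAY)
q=s["ee_rot"]; yaw=2*np.arctan2(q[2],q[1])-np.pi/2
uv=np.array([proj(c,X) for X in place(RL,[*s["eef_pos"][:2],yaw])]); print(uv.round(1).tolist())
# edges down columns 150 and 350
for col in(140,160,350,365):
    d=np.diff(cv2.GaussianBlur(g,(3,3),0)[170:310,col].astype(int)); i=np.argsort(-abs(d))[:8]; print(col,sorted([(int(k)+170,int(d[k])) for k in i]))
E
```

```text
[533.22576574 -91.70783502  63.23920769] [-2.73565129e-04  7.32521480e-01  6.80743832e-01 -2.04857510e-04] [ 0.88519802 -1.08585626 -3.09444707] [0.03274346 0.00160786 0.01505974] 8.7667 0.14211218311935084
[[121.0, 206.3], [381.6, 206.3], [373.7, 266.0], [128.7, 265.9]]
140 [(194, 23), (195, 31), (196, 29), (197, 18), (266, -30), (267, -52), (268, -47), (269, -21)]
160 [(188, 22), (189, 39), (190, 36), (209, 16), (266, -31), (267, -59), (268, -58), (269, -28)]
350 [(189, 22), (207, 19), (208, 17), (267, -33), (268, -39), (269, -32), (270, -30), (271, -26)]
365 [(199, 17), (208, 17), (267, -30), (268, -43), (269, -22), (278, -26), (279, -30), (280, -20)]
```

>>> drive_tool:
  commands: "-0.003 -0.04 0 0 0 0 0;-0.003 -0.04 0 0 0 0 0;-0.003 -0.04 0 0 0 0 0;-0.003 -0.04 0 0 0 0 0;0 0 0 0 0 0 0;0 0 0 0 0 0 0"

```text
time_s: 9.32
eef_pos: [532.2, -107.9, 63.6]
ee_rot: [-0.0, 0.733, 0.681, -0.0]
force: [-0.3, -0.4, -3.3]
grip_width: 0.145
grip_force: 107.2
```

>>> drive_tool:
  commands: "-0.002 -0.03 0 0 0 0 0;-0.002 -0.03 0 0 0 0 0;0 0 0 0 0 0 0;0 0 0 0 0 0 0"

```text
time_s: 9.65
eef_pos: [531.9, -113.7, 63.6]
ee_rot: [0.0, 0.733, 0.681, 0.0]
force: [-0.0, -0.2, -2.2]
grip_width: 0.141
grip_force: 107.2
```

>>> drive_tool:
  commands: "-0.002 -0.03 0 0 0 0 0;-0.002 -0.02 0 0 0 0 0;0 0 0 0 0 0 0;0 0 0 0 0 0 0"

```text
time_s: 9.98
eef_pos: [531.5, -118.7, 63.6]
ee_rot: [-0.0, 0.733, 0.681, 0.0]
force: [0.2, 0.8, -2.5]
grip_width: 0.141
grip_force: 107.2
```

```bash
python3 - <<'E'
from h import *
s=sense();print(s["eef_pos"],s["force"],s["wrist_torque"],s["grip_width"])
E
```

```text
[ 531.45969993 -118.73025051   63.59176351] [ 0.1635156   0.80904224 -2.47623277] [ 0.07851745 -0.02415212  0.00630263] 0.1412125750776903
```

Gap about 10 mm, still free. Continue gently.

>>> drive_tool:
  commands: "-0.002 -0.02 0 0 0 0 0;-0.001 -0.02 0 0 0 0 0;0 0 0 0 0 0 0;0 0 0 0 0 0 0"

```text
time_s: 10.32
eef_pos: [531.1, -122.7, 63.6]
ee_rot: [-0.0, 0.733, 0.681, 0.0]
force: [0.1, 0.5, -3.1]
grip_width: 0.145
grip_force: 107.2
```

>>> drive_tool:
  commands: "-0.001 -0.012 0 0 0 0 0;0 0 0 0 0 0 0;0 0 0 0 0 0 0"

```text
time_s: 10.57
eef_pos: [531.1, -123.8, 63.6]
ee_rot: [-0.0, 0.732, 0.681, -0.0]
force: [0.1, 0.2, -4.0]
grip_width: 0.146
grip_force: 107.2
```

>>> drive_tool:
  commands: "-0.001 -0.012 0 0 0 0 0;0 -0.008 0 0 0 0 0;0 0 0 0 0 0 0;0 0 0 0 0 0 0"

```text
time_s: 10.9
eef_pos: [531.0, -125.7, 63.6]
ee_rot: [-0.0, 0.732, 0.681, 0.0]
force: [0.2, 1.8, -3.1]
grip_width: 0.146
grip_force: 107.2
```

>>> drive_tool:
  commands: "0 -0.008 0 0 0 0 0;0 -0.004 0 0 0 0 0;0 0 0 0 0 0 0;0 0 0 0 0 0 0"

```text
time_s: 11.23
eef_pos: [530.9, -126.8, 63.6]
ee_rot: [-0.0, 0.732, 0.681, 0.0]
force: [-0.3, 3.4, -1.6]
grip_width: 0.143
grip_force: 107.3
```

>>> drive_tool:
  commands: "0 0 -0.006 0 0 0 0;0 0 -0.006 0 0 0 0;0 0 0 0 0 0 0;0 0 0 0 0 0 0"

```text
time_s: 11.57
eef_pos: [531.0, -126.8, 63.0]
ee_rot: [-0.0, 0.732, 0.681, 0.0]
force: [-3.1, 5.1, 4.9]
grip_width: 0.143
grip_force: 108.5
```

>>> drive_tool:
  commands: "0 0 0 0 0 0 45;0 0 0 0 0 0 45;0 0 0 0 0 0 45;0 0 0.15 0 0 0 50;0 0 0.25 0 0 0 60;0 0 0.25 0 0 0 60;0 0 0.1 0 0 0 60;0 0 0 0 0 0 60;0 0 0 0 0 0 60"

```text
time_s: 12.32
eef_pos: [530.8, -127.1, 136.8]
ee_rot: [0.0, 0.732, 0.681, -0.0]
force: [-0.7, -0.7, 0.0]
grip_width: 0.598
grip_force: 0.0
```

```bash
python3 - <<'E'
from h import *
s=sense();c=cam("wrist");print(s["eef_pos"],s["ee_rot"],s["force"],s["time_s"],c[3])
np.savez("w9.npz",f=c[1],R=c[2],o=c[3],cx=c[0]["cx"],cy=c[0]["cy"])
im=c[0]["pixels"].copy()
for P,p in((BL,[525,-212.5,-.071]),(RL,[531,-127.5,-.071])):
    uv=np.array([proj(c,X) for X in place(P,p)]); print(uv.round(1).tolist())
cv2.imwrite("pics/w9raw.png",im)
for b in boxes_of(c[0],"wing")[:2]+boxes_of(c[0],"lug")[:1]: print(b, at_z(c,*b["position"],66))
cv2.imwrite("pics/w9.png",cv2.resize(im[150:384,100:400],None,fx=2.5,fy=2.5,interpolation=cv2.INTER_CUBIC))
E
```

```text
[ 530.83233169 -127.08827984  136.84483149] [ 4.48739002e-05  7.32491325e-01  6.80776360e-01 -6.98235763e-05] [-0.68787897 -0.66380427  0.00316313] 12.3167 [535.60525385 -57.63731583 261.91916058]
[[165.6, 221.6], [337.1, 221.2], [328.3, 323.5], [174.7, 323.7]]
[[161.4, 175.9], [341.0, 175.5], [337.3, 218.7], [165.3, 219.0]]
{'position': [248.2, 267.2], 'confidence': 0.86} [ 525.27052769 -174.03133832   66.        ]
{'position': [249.6, 192.1], 'confidence': 0.58} [ 530.71226571 -115.09549165   66.        ]
```

View pics/w9.png

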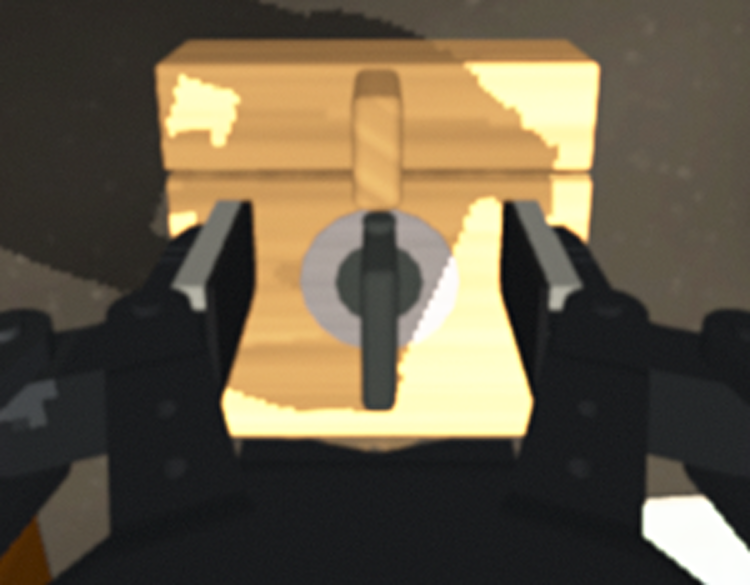

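```bash
python3 - <<'E'
from h import *
w=np.load("w9.npz"); c=({"cx":float(w["cx"]),"cy":float(w["cy"])},float(w["f"]),w["R"],w["o"])
P=lambda a,b,z:at_z(c,a/2.5+100,b/2.5+150,z).round(1)
print("rosette L/R",P(301,280,42),P(458,280,42),"top/bot edge",P(379,209,42),P(379,349,42))
print("wing front top",P(379,270,79),"rear top",P(379,408,79), "sides mid",P(361,340,79),P(397,340,79))
print("pred axis",proj(c,[527,-183.55,42]),"rosette img",379/2.5+100,280/2.5+150)
E
```

```text
rosette L/R [ 501.  -181.6   42. ] [ 553.8 -185.5   42. ] top/bot edge [ 529.1 -157.6   42. ] [ 525.3 -210.4   42. ]
wing front top [ 528.9 -159.3   79. ] rear top [ 525.6 -204.8   79. ] sides mid [ 522.1 -181.3   79. ] [ 532.4 -182.1   79. ]
pred axis [251.31605335 261.99619338] rosette img 251.6 262.0
```

>>> drive_tool:
  commands: "-0.009 -0.14 0 0 0 0 60;-0.009 -0.142 0 0 0 0 60;-0.009 -0.142 0 0 0 0 60;-0.009 -0.142 0 0 0 0 60;0 0 -0.15 0 0 0 60;0 0 -0.2 0 0 0 60;0 0 -0.2 0 0 0 60;0 0 -0.12 0 0 0 60;0 0 -0.058 0 0 0 60;0 0 0 0 0 0 40;0 0 0 0 0 0 20;0 0 0 0 0 0 0;0 0 0 0 0 0 0;0 0 0 0 0 0 0;0 0 0 0 0 0 0;0 0 0 0 0 0 0"
  force: 50

```text
time_s: 13.8
eef_pos: [527.5, -184.1, 65.7]
ee_rot: [0.001, 0.732, 0.681, -0.0]
force: [-4.1, -2.4, 6.4]
grip_width: 0.12
grip_force: 50.7
```

```bash
cat > st.py <<'E'
from h import *
s=sense();q=s["ee_rot"]; print("p",s["eef_pos"].round(1),"yaw %.3f"%(2*np.arctan2(q[2],q[1])-np.pi/2),"F",s["force"].round(1),"T",s["wrist_torque"].round(3),"t",round(s["time_s"],2),"w %.3f"%s["grip_width"],"j",s["joints"].round(2)[[0,5]])
E
python3 st.py
```

```text
p [ 527.5 -184.1   65.7] yaw -0.073 F [-4.1 -2.4  6.4] T [-0.211  0.646 -0.025] t 13.8 w 0.120 j [-0.55 -0.47]
```

>>> drive_tool:
  commands: "0 0 0 0 0 -0.1 0;0 0 0 0 0 -0.1 0;0 0 0 0 0 -0.1 0;0 0 0 0 0 -0.1 0;0 0 0 0 0 -0.1 0;0 0 0 0 0 0 0;0 0 0 0 0 0 0"

```text
time_s: 14.38
eef_pos: [527.4, -184.1, 65.7]
ee_rot: [0.001, 0.851, 0.525, -0.0]
force: [-4.5, -1.0, 7.6]
grip_width: 0.121
grip_force: 50.8
```

```bash
python3 st.py
```

```text
p [ 527.4 -184.1   65.7] yaw -0.466 F [-4.5 -1.   7.6] T [-0.275  0.825 -0.023] t 14.38 w 0.121 j [-0.55 -0.08]
```

>>> drive_tool:
  commands: "0 0 0 0 0 -0.1 0;0 0 0 0 0 -0.1 0;0 0 0 0 0 -0.1 0;0 0 0 0 0 -0.1 0;0 0 0 0 0 -0.1 0;0 0 0 0 0 0 0;0 0 0 0 0 0 0"

```text
time_s: 14.97
eef_pos: [527.2, -183.9, 65.6]
ee_rot: [0.0, 0.937, 0.349, -0.0]
force: [-6.6, -1.0, 7.3]
grip_width: 0.118
grip_force: 50.9
```

```bash
python3 st.py
```

```text
p [ 527.2 -183.9   65.6] yaw -0.859 F [-6.6 -1.   7.3] T [-0.183  0.97   0.035] t 14.97 w 0.118 j [-0.55  0.31]
```

>>> drive_tool:
  commands: "0 0 0 0 0 -0.06 0;0 0 0 0 0 -0.06 0;0 0 0 0 0 0 0;0 0 0 0 0 0 0"

```text
time_s: 15.3
eef_pos: [527.2, -183.9, 65.6]
ee_rot: [0.0, 0.953, 0.304, -0.0]
force: [-6.3, -0.9, 8.6]
grip_width: 0.119
grip_force: 50.9
```

```bash
python3 st.py
```

```text
p [ 527.2 -183.9   65.6] yaw -0.953 F [-6.3 -0.9  8.6] T [-0.104  0.991 -0.04 ] t 15.3 w 0.119 j [-0.55  0.41]
```

>>> drive_tool:
  commands: "0 0 0 0 0 -0.06 0;0 0 0 0 0 -0.06 0;0 0 0 0 0 0 0;0 0 0 0 0 0 0"

```text
time_s: 15.63
eef_pos: [527.1, -183.9, 65.6]
ee_rot: [0.0, 0.966, 0.259, -0.0]
force: [-6.4, -0.1, 8.1]
grip_width: 0.123
grip_force: 50.9
```

```bash
python3 st.py
```

```text
p [ 527.1 -183.9   65.6] yaw -1.047 F [-6.4 -0.1  8.1] T [-0.134  1.025 -0.017] t 15.63 w 0.123 j [-0.55  0.5 ]
```

>>> drive_tool:
  commands: "0 0 0 0 0 -0.06 0;0 0 0 0 0 -0.06 0;0 0 0 0 0 0 0;0 0 0 0 0 0 0"

```text
time_s: 15.97
eef_pos: [527.1, -183.9, 65.7]
ee_rot: [0.0, 0.977, 0.213, -0.0]
force: [-6.0, -0.1, 9.4]
grip_width: 0.122
grip_force: 51.0
```

```bash
python3 st.py
```

```text
p [ 527.1 -183.9   65.7] yaw -1.141 F [-6.  -0.1  9.4] T [-0.118  1.014 -0.047] t 15.97 w 0.122 j [-0.55  0.6 ]
```

>>> drive_tool:
  commands: "0 0 0 0 0 -0.05 0;0 0 0 0 0 -0.05 0;0 0 0 0 0 0 0"

```text
time_s: 16.22
eef_pos: [527.1, -183.8, 65.7]
ee_rot: [0.0, 0.985, 0.174, -0.0]
force: [-5.1, -1.0, 6.9]
grip_width: 0.12
grip_force: 51.0
```

```bash
python3 st.py
```

```text
p [ 527.1 -183.8   65.7] yaw -1.221 F [-5.1 -1.   6.9] T [-0.051  1.062 -0.028] t 16.22 w 0.120 j [-0.55  0.68]
```

>>> drive_tool:
  commands: "0 0 0 0 0 -0.05 0;0 0 0 0 0 -0.05 0;0 0 0 0 0 0 0"

```text
time_s: 16.47
eef_pos: [527.1, -183.8, 65.6]
ee_rot: [0.0, 0.991, 0.135, -0.0]
force: [-7.0, -0.8, 8.3]
grip_width: 0.121
grip_force: 51.0
```

```bash
python3 st.py
```

```text
p [ 527.1 -183.8   65.6] yaw -1.300 F [-7.  -0.8  8.3] T [ 0.005  1.077 -0.038] t 16.47 w 0.121 j [-0.55  0.76]
```

>>> drive_tool:
  commands: "0 0 0 0 0 -0.05 0;0 0 0 0 0 -0.05 0;0 0 0 0 0 0 0"

```text
time_s: 16.72
eef_pos: [527.1, -183.7, 65.6]
ee_rot: [0.0, 0.995, 0.096, -0.0]
force: [-6.6, 0.2, 8.3]
grip_width: 0.118
grip_force: 51.0
```

```bash
python3 st.py
```

```text
p [ 527.1 -183.7   65.6] yaw -1.378 F [-6.6  0.2  8.3] T [0.102 1.027 0.038] t 16.72 w 0.118 j [-0.54  0.83]
```

>>> drive_tool:
  commands: "0 0 0 0 0 -0.04 0;0 0 0 0 0 -0.04 0;0 0 0 0 0 0 0"

```text
time_s: 16.97
eef_pos: [527.1, -183.7, 65.6]
ee_rot: [0.0, 0.998, 0.065, -0.0]
force: [-6.8, -0.5, 8.9]
grip_width: 0.122
grip_force: 51.0
```

```bash
python3 st.py
```

```text
p [ 527.1 -183.7   65.6] yaw -1.440 F [-6.8 -0.5  8.9] T [0.117 1.066 0.202] t 16.97 w 0.122 j [-0.54  0.9 ]
```

>>> drive_tool:
  commands: "0 0 0 0 0 -0.04 0;0 0 0 0 0 -0.04 0;0 0 0 0 0 0 0"

```text
time_s: 17.22
eef_pos: [527.1, -183.6, 65.7]
ee_rot: [0.0, 0.999, 0.034, -0.0]
force: [-7.3, 0.6, 8.8]
grip_width: 0.124
grip_force: 51.0
```

```bash
python3 st.py
```

```text
p [ 527.1 -183.6   65.7] yaw -1.503 F [-7.3  0.6  8.8] T [0.255 1.11  0.061] t 17.22 w 0.124 j [-0.54  0.96]
```

>>> drive_tool:
  commands: "0 0 0 0 0 -0.04 0;0 0 0 0 0 -0.04 0;0 0 0 0 0 0 0"

```text
time_s: 17.47
eef_pos: [527.0, -183.6, 65.6]
ee_rot: [0.0, 1.0, 0.002, -0.0]
force: [-6.1, 1.2, 8.9]
grip_width: 0.123
grip_force: 51.0
```

```bash
python3 st.py
```

```text
p [ 527.  -183.6   65.6] yaw -1.566 F [-6.1  1.2  8.9] T [0.365 1.084 0.247] t 17.47 w 0.123 j [-0.54  1.02]
```

>>> drive_tool:
  commands: "0 0 0 0 0 0 0;0 0 0 0 0 0 0"

```text
time_s: 17.63
eef_pos: [527.1, -183.6, 65.6]
ee_rot: [0.0, 1.0, 0.003, -0.0]
force: [-6.3, 0.2, 9.2]
grip_width: 0.121
grip_force: 51.0
```

```bash
python3 - <<'E'
from h import *
T=[]
for i in range(8): capture("wrist"); T.append(sense()["wrist_torque"][2])
print(np.round(T,3))
E
python3 st.py
```

```text
[0.268 0.172 0.21  0.168 0.179 0.228 0.243 0.227]
p [ 527.1 -183.6   65.6] yaw -1.565 F [-7.1  1.2  9.4] T [0.326 1.056 0.227] t 18.03 w 0.121 j [-0.54  1.02]
```

>>> drive_tool:
  commands: "0 0 0 0 0 0 20;0 0 0 0 0 0 28;0 0 0 0 0 0 28;0 0 0 0 0 0 28;0 0 0.1 0 0 0 28;0 0 0.2 0 0 0 28;0 0 0.3 0 0 0 28;0 0 0.3 0 0 0 28;0 0 0.2 0 0 0 28;0 0 0 0 0 0 28;0 0 0 0 0 0 28;0 0 0 0 0 0 28"

```text
time_s: 19.03
eef_pos: [527.0, -183.4, 174.1]
ee_rot: [-0.0, 1.0, 0.003, -0.0]
force: [-0.6, -0.6, -0.0]
grip_width: 0.278
grip_force: 0.0
```

```bash
python3 - <<'E'
from h import *
c=cam("wrist");a=cam("scene")
u=proj(a,[528,-160,40]).astype(int); v=proj(c,[529,-150,40]); print(v)
x=cv2.resize(c[0]["pixels"],(512,384)); y=cv2.resize(a[0]["pixels"][u[1]-60:u[1]+60,u[0]-45:u[0]+45],(288,384),interpolation=cv2.INTER_CUBIC)
cv2.imwrite("pics/end.png",np.hstack([x,y]))
E
python3 st.py
```

```text
[213.17556466 183.21363758]
p [ 526.9 -183.4  173.5] yaw -1.565 F [-0.1 -0.4 -0.2] T [ 0.019 -0.015 -0.017] t 19.13 w 0.277 j [-0.54  1.02]
```

View pics/end.png

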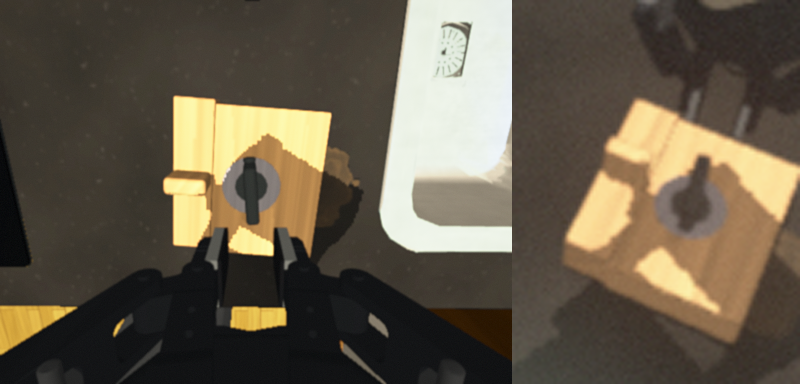

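The picture shows the rail flush and square against the block, with the seam at about column 214. The wing is turned about 1.5 rad and the gripper is clear.

```bash
python3 -c "
from rig import finish_job; print(finish_job())"
```

```text
the job is handed in; nothing more can be done
None
```

The rail is docked against the block with the cam turned to about 1.5 rad, roughly 0.23 Nm above idle and inside the snug band; I let go and handed the job in at about 19 s, but no verdict came back.

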